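# Release a plaster jaw cast from its mould

### The arm

A 6-joint arm with a two-finger parallel gripper is mounted at the origin on a cart in front of the work surface, level with it; the furniture and walls round the work are solid. World frame = base frame: x ahead of the robot, y to its left, z up, the work surface at z = 0. Lengths are in m, angles in rad, forces in N, time in s.
With the tool pointing down it reaches from about 0.425 to 0.95 m from the base axis. Payload 3.5 kg.
Tool frame: the origin (TCP) lies at the very end of the fingers, on their centre line; the grasp point (between the pads) lies 19 mm behind it (ctrl.grip_point_offset is the distance from the TCP to the grasp point, in m); z points along the fingers, y is the line along which they close (so a half turn about z gives the same grasp; the last joint's range is limited). The gripper opens to 85 mm and grips with 20 to 120 N. Pads are 22 mm wide; open, the fingers measure 114 mm over their backs; the gripper's body (76 mm by 85 mm) begins 54 mm behind the grasp point. The pads swing forward as they close: fully open they stand 13 mm farther back than shut.
Start: joints at [-1.308, 0.286, 1.577, -0, 1.279, -0.15], TCP at [0.271, -0.618, 0.231] pointing down, gripper open.
Joint ranges: [-2.77, 2.77], [-0.9, 2.22], [0.21, 2.48], [-1.53, 4.67], [0.24, 2.81], [-2.84, 2.84]. Speed limits (rad/s): [2.79, 2.79, 3.14, 3.14, 3.14, 3.14].

### API

Orientations are given as a unit quaternion [x, y, z, w].
In Python, from plant import telemetry, vision, ctrl gives the robot as it stands.
- The arm moves only by the tool arm_command, never from a script. Its argument "series" is one flat list of numbers, 7 for each row, row after row: the shift along the tool's x, y, z in cm, then the turn, a rotation vector about the tool's x, y, z in degrees, then the closure, from 0 (fully open) to 1 (shut). A call has 1 to 10 rows; each row is the pose to reach, as a shift and turn from the pose commanded when the call began, along the tool's axes at that moment; what a row does not reach only later rows make up. A row lasts 1/12 s, in which the tool goes at most 41.7 mm and 7.16 degrees, less where a joint would pass 70% of its speed; a pose out of reach is approached as far as the arm can. A call with a gripper value outside its range is refused whole. The fingers move at their own pace and stop on an object; "force" is the grip in N (left out, the last holds). Time passes only in rows, so rows that repeat a pose let the fingers close. It gives the time, the measured TCP pose, the force, the opening and the grip force at its end, in the units of the state.
- telemetry.get_state(): the state, without advancing time (a new reading comes with each control period).
- vision.read_camera(name): name is "side" or "top" or "wrist"; returns a dict with "color" (384x512x3 uint8, blue, green, red), "K" (3x3 intrinsics, pixels), "rvec" (rotation vector, rad) and "tvec" (3), from world to camera coordinates, as OpenCV has them; the wrist camera has in their place "T_tool_cam" (4x4, takes a point from camera to tool coordinates, whose origin is the TCP and whose axes are the flange's). Camera axes: x right, y down, z forward; pixel columns grow to the right and rows downward; lengths in m; the calibration is good to about 2 mm. A picture is of the moment at which its call begins: read the wrist's pose just before it. There is no depth.
- ctrl.sign_off(): hands the job in; it is judged then, once.
The state is a dict: "time": time; "qpos": joint angles; "dq": joint speeds; "joint_efforts": joint torques, N m; "eef_pos": TCP position; "tcp_rot": TCP orientation; "contact_force": force on the tool from outside, world axes, zero at the start; "wrist_torque": the same for the moment, N m; "opening": opening from 0.0 (shut) to 1.0 (fully open); "finger_force": force on a finger pad.
Only numpy, scipy, OpenCV 4.12 (cv2) and the standard library are available. Lean on these libraries where they do the work, as an engineer would, in place of code of your own. Each camera call takes 0.05 s, during which the arm holds its last target. There are 200 camera calls.

### The job

Press the red release lever of the blue mould all the way down so that the plaster jaw cast is lifted out of the cavity, then gently push the cast off the mould onto the slatted wooden drying board beside it (not the steel drip plate), until it lies flat and wholly on the board. The fresh plaster marks easily: push it, do not grip it, press hard on it, tip it or let it fall off, and leave the bowl, pot, bottle and the other jaw model where they are.

Things in the scene. Friction and masses are not known exactly. Their poses are not given: they have to be found in the camera images.
- mould: Blue casting mould, fixed: block 84 (x) x 72 (y) x 50 mm high, origin at the centre of its underside, z up. Cavity in the top 64 (x) x 52 (y), 20 mm deep; its floor is the knock-out plate. On its +x side a foot plate, 8 mm thick, runs to x = 150 under the lever, whose brackets end at x = 55, 44 mm high. Drying board on one y side, drip plate on the other, either way round.
- cast: White plaster jaw model in the mould, 58 (own y, along mould x) x 46 (own x, along mould y) x 24 mm high; only the lower 16 mm is solid, teeth above. About 70 g. Origin at centre of underside: 30 mm above the worktop at the start (20 below the mould's rim), 51 mm with the lever fully down (1 above the rim), when it can be slid off along mould y.
- drying_board: Slatted light-wood board, fixed, 84 (x) x 95 (y) mm, slat tops 49 mm above the worktop (1 below the mould's rim), slats along y. Rails 6 mm high along both long sides, 72 mm clear between them; both ends open. Origin at worktop level under its centre, axes parallel to the mould's; centre 85.5 mm from the mould's, on its +y or -y side.
- drip_plate: Steel drip plate with dark drain dots, same size, height and rails as the drying board, on the other side of the mould. Not where the cast goes. Origin at the worktop under its centre.
- release_lever (a joint): Release lever: 0 = up (start), 0.45 rad = fully down at its stop; grows as the pad is pressed down. Pivot at mould x = 48 mm, 38 mm above the worktop. Needs 3 to 5 N at the pad, stays where it is left, raises the knock-out plate 21 mm over its whole travel.
- lever_pad (a point): Centre of the top face of the red pad (34 x 38 mm, 8 thick) at the end of the release lever, 75 mm from the pivot. Up: 75 mm above the worktop at mould x = 113 mm, y = 0, face sloping 0.45 rad; fully down: 43 mm above the worktop at mould x = 123 mm, face level.
- mixing_bowl: Green rubber mixing bowl, 115 mm wide, 60 mm high, standing clear of the work; leave it alone. Origin at the centre of its underside.
- paste_pot: Small round white pot with a beige lid, 32 mm wide, 21 mm high; leave it alone. Origin at the centre of its underside.
- bottle: Small bottle with a black cap, 33 mm wide, 64 mm high, behind the mould; leave it alone. Origin at the centre of its underside.
- finished_model: A second white plaster jaw model, 48 x 61 x 24 mm, lying on the worktop away from the mould; leave it alone. Origin at the centre of its underside.
Things that resemble listed ones, but are neither listed nor needed, are in the scene too. Of the things like the drying_board, leave any that is purple; of the rest the larger one is meant.

How it is judged:
By the outcome, as a careful person would: the job done as asked, in the order asked, and still so for the second after the job is handed in, with the robot touching nothing.
It also fails if it takes over 38 s, if anything falls off the work surface, if the arm or the gripper's body presses on something with over 40 N, if the wrist force passes 120 N, or if a joint passes its speed limit or range.

## Working session

There is one attempt and no reset: what is moved stays moved. The work goes in short steps, Python scripts to look and compute and a tool call to move; the robot and the scene stay as the last step left them, time stands still between calls to the robot, and variables do not carry over. Pictures are saved under pics/ and viewed, at most 10 in all, crops included, and the job is handed in when it is done.

Besides the shell and the picture viewer there is one more tool, called after "Call:" as name(argument=value, ...) on one line, values as JSON. arm_command: Moves the arm, as the interface text tells. Its arguments: {"type":"object","properties":{"series":{"type":"array","items":{"type":"number"}},"force":{"type":"number"}},"required":["series"]}

```bash
mkdir -p pics; cat > h.py <<'E'
import numpy as np, cv2
from plant import telemetry, vision, ctrl
from scipy.spatial.transform import Rotation as R
def cam(n):
    s=telemetry.get_state(); c=vision.read_camera(n)
    if 'rvec' in c:
        Rm=cv2.Rodrigues(np.array(c['rvec'],float))[0]; t=np.array(c['tvec'],float).ravel()
        c['R']=Rm.T; c['o']=-Rm.T@t
    else:
        T=np.array(c['T_tool_cam']); Q=R.from_quat(s['tcp_rot']).as_matrix()
        c['R']=Q@T[:3,:3]; c['o']=Q@T[:3,3]+np.array(s['eef_pos'])
    return c
def ray(c,u,v,z):
    d=c['R']@np.linalg.inv(np.array(c['K']))@np.array([u,v,1.]); return c['o']+d*(z-c['o'][2])/d[2]
def proj(c,p):
    q=np.array(c['K'])@(c['R'].T@(np.array(p)-c['o'])); return q[:2]/q[2]
E
python3 - <<'E'
from h import *
for n in ('top','side'):
    c=cam(n); cv2.imwrite(f'pics/{n}0.png',cv2.resize(c['color'],None,fx=1.5,fy=1.5,interpolation=cv2.INTER_CUBIC)); print(n,c['o'].round(3),np.array(c['K']).round(1).tolist())
s=telemetry.get_state();print(s['time'],s['eef_pos'],s['tcp_rot'],s['opening'],s['contact_force'])
E
```

```text
top [ 0.467 -0.033  1.41 ] [[491.7, 0.0, 255.4], [0.0, 491.7, 191.7], [0.0, 0.0, 1.0]]
side [0.41  0.836 0.758] [[352.7, 0.0, 254.3], [0.0, 352.7, 186.4], [0.0, 0.0, 1.0]]
0.1 [ 0.27065838 -0.61769682  0.23006909] [ 9.78780306e-01  2.04909574e-01 -4.73804313e-05 -1.08487158e-03] 0.999607095234156 [ 0.02942435 -0.1687922   0.59405481]
```

View pics/top0.png

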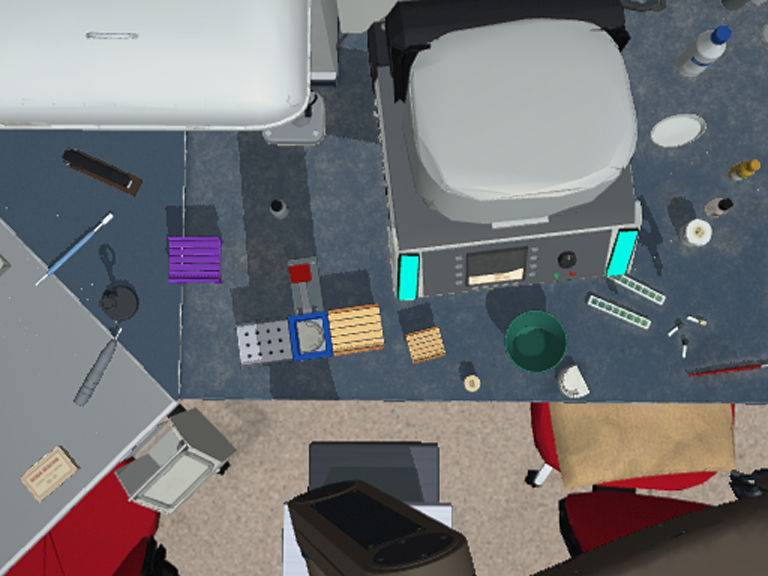

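View pics/side0.png

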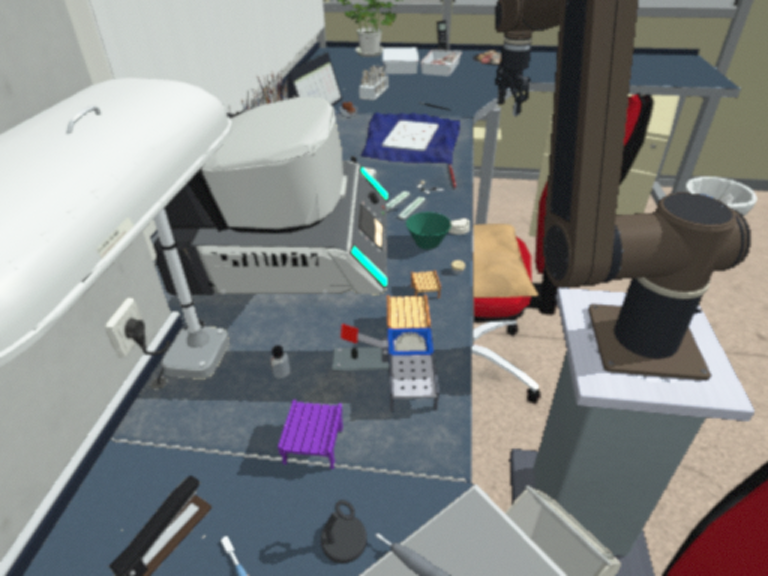

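Top view: mould at about (310,335), lever pad at (300,272), so mould +x points up. Board candidates are the purple one (195,258), excluded; the small wooden one (425,343); and the larger wooden one (355,328) touching the mould, which fits. The steel drip plate (263,341) is on the other side.

```bash
python3 - <<'E'
from h import *
c=cam('top'); im=c['color']; hsv=cv2.cvtColor(im,cv2.COLOR_BGR2HSV)
def blob(m,win):
    x0,y0,x1,y1=win; mm=np.zeros_like(m); mm[y0:y1,x0:x1]=m[y0:y1,x0:x1]
    k=cv2.findContours(mm,cv2.RETR_EXTERNAL,cv2.CHAIN_APPROX_NONE)[0]; return max(k,key=cv2.contourArea)
def rep(name,k,z):
    P=np.array([ray(c,u,v,z)[:2] for u,v in k[:,0,:]+0.0],np.float32)
    r=cv2.minAreaRect(P*1000); print(name,np.round(r[0],1),np.round(r[1],1),round(r[2],1), 'px',k[:,0].mean(0).round(1))
B=cv2.inRange(hsv,(105,170,80),(125,255,255)); rep('mould',blob(B,(180,195,235,250)),.05)
Rm=cv2.inRange(hsv,(0,170,80),(6,255,255))|cv2.inRange(hsv,(174,170,80),(180,255,255)); rep('pad',blob(Rm,(180,165,220,195)),.075)
W=cv2.inRange(hsv,(8,60,120),(25,200,255)); rep('board',blob(W,(215,195,262,245)),.055); rep('small',blob(W,(266,210,300,250)),.03)
cv2.imwrite('pics/crop.png',cv2.resize(im[160:255,145:305],None,fx=5,fy=5,interpolation=cv2.INTER_CUBIC))
E
```

```text
mould [466.8 107.6] [83.1 73.1] 8.6 px [206.3 223.7]
pad [579.9 125.3] [30.6 36.4] 9.9 px [199.7 181.8]
board [479.3  23.6] [83.6 93.8] 8.6 px [236.4 220.4]
small [ 451.6 -105.2] [56.1 63.2] 14.4 px [283.1 229.8]
```

View pics/crop.png

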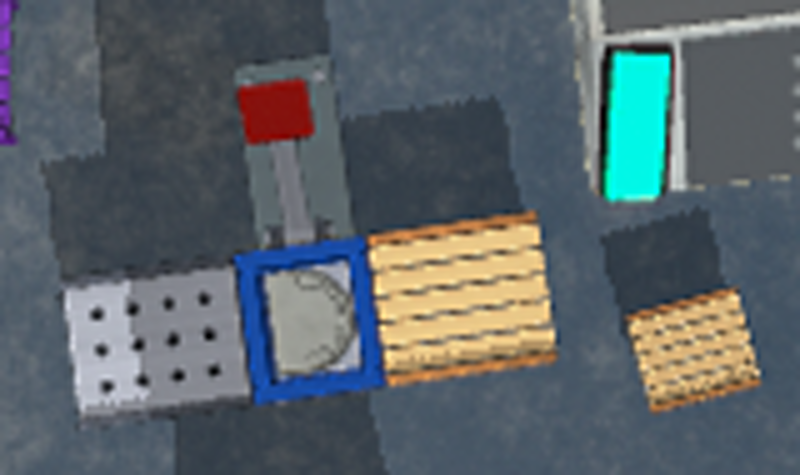

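The crop confirms it: the wooden board at crop (465,300) touches the mould's -y side. Sizes and positions match (mould yaw 8.6°, board centre predicted at 480/23 mm). Setting out along a path in front of the autoclave.

```bash
cat >> h.py <<'E'
YAW=np.radians(8.6); MO=np.array([.467,.1075])
def m2w(x,y,z): c,s=np.cos(YAW),np.sin(YAW); return np.array([MO[0]+c*x-s*y,MO[1]+s*x+c*y,z])
def w2m(p): c,s=np.cos(YAW),np.sin(YAW); d=np.array(p)[:2]-MO; return np.array([c*d[0]+s*d[1],-s*d[0]+c*d[1],p[2]])
def rel(p,yaw,p0=None,q0=None):
    "shift (cm) and turn (deg) from pose p0,q0 to world p with the tool down, tool x at yaw (deg)"
    s=telemetry.get_state(); p0=s['eef_pos'] if p0 is None else p0; q=R.from_quat(s['tcp_rot'] if q0 is None else q0)
    d=q.inv().apply(np.array(p)-p0)*100
    t=R.from_euler('z',yaw,degrees=True)*R.from_euler('x',180,degrees=True)
    return d.round(1),np.degrees((q.inv()*t).as_rotvec()).round(1)
E
python3 - <<'E'
from h import *
pts=np.array([[.271,-.618],[.30,-.36],[.405,-.17],[.435,-.06],[.465,.04],[.5857,.1255]])
L=np.r_[0,np.cumsum(np.linalg.norm(np.diff(pts,axis=0),axis=1))]; n=int(np.ceil(L[-1]/.038)); print(n)
y0=23.65
for i in range(1,n+1):
    s=L[-1]*i/n; p=[np.interp(s,L,pts[:,0]),np.interp(s,L,pts[:,1]),.23]
    yaw=y0+min(1,i/20)*(98.6-y0); d,t=rel(p,yaw); print(i,d,t)
E
```

```text
23
1 [ 1.9 -3.1  0. ] [-0.1 -0.  -3.7]
2 [ 3.7 -6.3  0. ] [-0.1 -0.  -7.5]
3 [ 5.5 -9.5  0. ] [ -0.1  -0.  -11.2]
4 [  7.4 -12.7   0. ] [ -0.1  -0.  -15. ]
5 [  9.2 -15.8   0.1] [ -0.1  -0.  -18.7]
6 [ 11.  -19.    0.1] [ -0.1  -0.  -22.5]
7 [ 12.9 -22.2   0.1] [ -0.1  -0.  -26.2]
8 [ 15.7 -24.5   0.1] [ -0.1  -0.  -30. ]
9 [ 18.6 -26.7   0.1] [ -0.1  -0.  -33.7]
10 [ 21.5 -28.9   0.1] [ -0.1  -0.1 -37.5]
11 [ 24.4 -31.2   0.1] [ -0.1  -0.1 -41.2]
12 [ 27.3 -33.4   0.1] [ -0.1  -0.1 -45. ]
13 [ 30.3 -35.6   0.1] [ -0.1  -0.1 -48.7]
14 [ 32.6 -38.5   0.1] [ -0.1  -0.1 -52.5]
15 [ 34.9 -41.3   0.1] [ -0.1  -0.1 -56.2]
16 [ 37.2 -44.2   0.1] [ -0.1  -0.1 -60. ]
17 [ 39.5 -47.    0.1] [ -0.1  -0.1 -63.7]
18 [ 41.9 -49.8   0.1] [ -0.1  -0.1 -67.5]
19 [ 44.3 -52.5   0.1] [ -0.1  -0.1 -71.2]
20 [ 47.9 -53.2   0.1] [ -0.1  -0.1 -75. ]
21 [ 51.5 -54.    0.1] [ -0.1  -0.1 -75. ]
22 [ 55.1 -54.7   0.1] [ -0.1  -0.1 -75. ]
23 [ 58.7 -55.5   0.1] [ -0.1  -0.1 -75. ]
```

Call:
arm_command(series=[1.9, -3.1, 0, 0, 0, -3.7, 1, 3.7, -6.3, 0, 0, 0, -7.5, 1, 5.5, -9.5, 0, 0, 0, -11.2, 1, 7.4, -12.7, 0, 0, 0, -15, 1, 9.2, -15.8, 0, 0, 0, -18.7, 1, 11, -19, 0, 0, 0, -22.5, 1, 12.9, -22.2, 0, 0, 0, -26.2, 1, 15.7, -24.5, 0, 0, 0, -30, 1, 18.6, -26.7, 0, 0, 0, -33.7, 1, 21.5, -28.9, 0, 0, 0, -37.5, 1])

```text
time: 0.98
eef_pos: [0.3519, -0.2655, 0.2312]
tcp_rot: [0.86, 0.51, 0.0, 0.0]
contact_force: [-0.2, 0.1, -0.5]
opening: -0.003
finger_force: 0.0
```

```bash
python3 - <<'E'
from h import *
s=telemetry.get_state(); print(s['time'],s['eef_pos'],s['contact_force'],s['opening'])
pts=np.array([[*s['eef_pos'][:2]],[.405,-.17],[.435,-.06],[.465,.04],[.5857,.1255]])
L=np.r_[0,np.cumsum(np.linalg.norm(np.diff(pts,axis=0),axis=1))]; n=int(np.ceil(L[-1]/.038)); print(n)
y0=R.from_quat(s['tcp_rot']).as_matrix()[:2,0]; y0=np.degrees(np.arctan2(y0[1],y0[0])); print(y0)
for i in range(1,n+1):
    S=L[-1]*i/n; p=[np.interp(S,L,pts[:,0]),np.interp(S,L,pts[:,1]),.23]
    d,t=rel(p,y0+min(1,i/9)*(98.6-y0)); print(i,d,t)
E
```

```text
0.9833 [ 0.35187459 -0.26553179  0.23120904] [-0.21057257  0.06142677 -0.51309217] -0.0034153683272081766
13
61.276696384858546
1 [3.7 0.  0.1] [ 0.   0.  -4.1]
2 [7.3 0.  0.1] [ 0.   0.  -8.3]
3 [11.   0.1  0.1] [  0.    0.  -12.4]
4 [14.5 -0.8  0.1] [  0.    0.  -16.6]
5 [18.1 -1.6  0.1] [  0.    0.  -20.7]
6 [21.6 -2.5  0.1] [  0.    0.  -24.9]
7 [25.2 -3.3  0.1] [  0.   0. -29.]
8 [28.8 -4.   0.1] [  0.    0.  -33.2]
9 [32.4 -4.7  0.1] [  0.    0.  -37.3]
10 [35.7 -3.1  0.1] [  0.    0.  -37.3]
11 [38.9 -1.5  0.1] [  0.    0.  -37.3]
12 [42.2  0.1  0.1] [  0.    0.  -37.3]
13 [45.5  1.7  0.1] [  0.    0.  -37.3]
```

Call:
arm_command(series=[3.7, 0, 0, 0, 0, -4.1, 1, 7.3, 0, 0, 0, 0, -8.3, 1, 11, 0, 0, 0, 0, -12.4, 1, 14.5, -0.8, 0, 0, 0, -16.6, 1, 18.1, -1.6, 0, 0, 0, -20.7, 1, 21.6, -2.5, 0, 0, 0, -24.9, 1, 25.2, -3.3, 0, 0, 0, -29, 1, 28.8, -4, 0, 0, 0, -33.2, 1, 32.4, -4.7, 0, 0, 0, -37.3, 1, 35.7, -3.1, 0, 0, 0, -37.3, 1])

```text
time: 1.82
eef_pos: [0.4951, 0.0638, 0.231]
tcp_rot: [0.651, 0.759, -0.0, -0.001]
contact_force: [0.3, 0.1, 0.3]
opening: -0.003
finger_force: 0.0
```

```bash
python3 - <<'E'
from h import *
print(rel(m2w(.119,0,.23),98.6), rel(m2w(.119,0,.10),98.6))
c=cam('wrist'); cv2.imwrite('pics/w1.png',c['color']); print([proj(c,m2w(*p)).round(0).tolist() for p in [(0,0,.05),(.042,.036,.05),(-.042,-.036,.05),(.113,0,.075)]])
E
```

```text
(array([4.7, 9.8, 0.1]), array([-0.1, -0.1,  0.1])) (array([ 4.7,  9.8, 13.1]), array([-0.1, -0.1,  0.1]))
[[237.0, 128.0], [278.0, 91.0], [198.0, 162.0], [353.0, 130.0]]
```

View pics/w1.png

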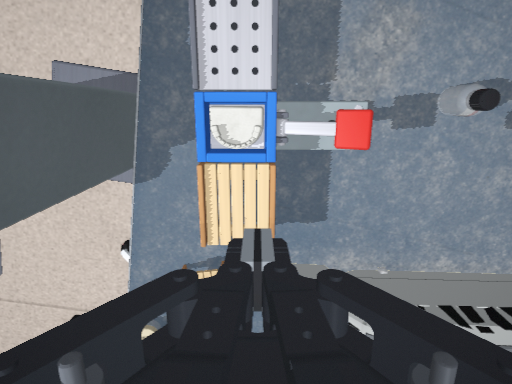

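The wrist view agrees with the model: mould corners predicted at (278,91)/(198,162) and seen at (276,90)/(196,162), pad seen at (354,129). Going over the pad and down to 10 cm.

Call:
arm_command(series=[1.6, 3.3, 0, 0, 0, 0, 1, 3.2, 6.6, 0, 0, 0, 0, 1, 4.7, 9.8, 0, 0, 0, 0, 1, 4.7, 9.8, 4, 0, 0, 0, 1, 4.7, 9.8, 8, 0, 0, 0, 1, 4.7, 9.8, 11, 0, 0, 0, 1, 4.7, 9.8, 13, 0, 0, 0, 1, 4.7, 9.8, 13, 0, 0, 0, 1])

```text
time: 2.53
eef_pos: [0.5825, 0.121, 0.0947]
tcp_rot: [0.653, 0.757, -0.004, -0.004]
contact_force: [-1.5, -0.0, -0.8]
opening: 0.001
finger_force: 0.0
```

Call:
arm_command(series=[0, 0, 0.5, 0, 0, 0, 1, 0, 0, 1, 0, 0, 0, 1, 0, 0, 1.5, 0, 0, 0, 1, 0, 0, 2, 0, 0, 0, 1, 0, 0, 2.5, 0, 0, 0, 1, 0, 0, 3, 0, 0, 0, 1])

```text
time: 3.03
eef_pos: [0.59, 0.1214, 0.0739]
tcp_rot: [0.653, 0.757, 0.003, 0.003]
contact_force: [1.1, 0.3, 3.8]
opening: -0.003
finger_force: 1.5
```

Call:
arm_command(series=[0, 0, 0.3, 0, 0, 0, 1, 0, 0, 0.6, 0, 0, 0, 1, 0, 0, 0.9, 0, 0, 0, 1, 0, 0, 1.2, 0, 0, 0, 1, 0, 0, 1.5, 0, 0, 0, 1, 0, 0, 1.8, 0, 0, 0, 1, 0, 0, 2, 0, 0, 0, 1, 0, 0, 2.2, 0, 0, 0, 1])

```text
time: 3.7
eef_pos: [0.587, 0.1213, 0.049]
tcp_rot: [0.653, 0.757, 0.0, 0.0]
contact_force: [1.7, 1.4, 4.1]
opening: -0.002
finger_force: 1.6
```

Call:
arm_command(series=[0, 0.1, 0.2, 0, 0, 0, 1, 0, 0.1, 0.4, 0, 0, 0, 1, 0, 0.2, 0.5, 0, 0, 0, 1, 0, 0.2, 0.6, 0, 0, 0, 1, 0, 0.2, 0.7, 0, 0, 0, 1, 0, 0.2, 0.7, 0, 0, 0, 1])

```text
time: 4.2
eef_pos: [0.5878, 0.1214, 0.0428]
tcp_rot: [0.653, 0.757, -0.002, -0.001]
contact_force: [-5.2, -0.4, 8.7]
opening: 0.0
finger_force: 4.5
```

Call:
arm_command(series=[0, 0, 0.1, 0, 0, 0, 1, 0, 0, 0.2, 0, 0, 0, 1, 0, 0, 0.2, 0, 0, 0, 1, 0, 0, 0.2, 0, 0, 0, 1])

```text
time: 4.53
eef_pos: [0.5879, 0.1214, 0.0426]
tcp_rot: [0.653, 0.757, -0.002, -0.002]
contact_force: [-7.7, -2.1, 17.0]
opening: 0.005
finger_force: 8.4
```

Lever at its stop (17 N, no further travel). Lifting and checking.

Call:
arm_command(series=[0, 0, -3, 0, 0, 0, 1, 0, 0, -7, 0, 0, 0, 1, 0, 0, -10, 0, 0, 0, 1, 0, 0, -10, 0, 0, 0, 1, 0, 0, -10, 0, 0, 0, 1])

```text
time: 4.95
eef_pos: [0.5897, 0.1216, 0.1421]
tcp_rot: [0.653, 0.757, 0.001, 0.001]
contact_force: [-0.4, -0.5, -0.6]
opening: 0.001
finger_force: 0.0
```

```bash
python3 - <<'E'
from h import *
a=cam('wrist'); b=cam('top')
for c in (a,b): print([proj(c,m2w(*p)).round(0).tolist() for p in [(.123,0,.043),(0,0,.05),(0,.023,.067)]])
w=a['color']; t=cv2.resize(b['color'][150:260,150:280],None,fx=3.5,fy=3.5,interpolation=cv2.INTER_CUBIC)
t=cv2.copyMakeBorder(t[:384],0,max(0,384-t.shape[0]),0,0,cv2.BORDER_CONSTANT)
cv2.imwrite('pics/two.png',cv2.resize(np.hstack([w[:, :340],t]),(798,384)) if False else np.hstack([w[:,:340],t]))
s=telemetry.get_state(); print(s['time'],s['eef_pos'],w2m(s['eef_pos']).round(4))
print(rel(m2w(0,.06,.15),98.6),rel(m2w(.0,.06,.057),98.6))
E
```

```text
[[256.0, 188.0], [100.0, 190.0], [84.0, 166.0]]
[[201.0, 180.0], [207.0, 223.0], [198.0, 225.0]]
5.05 [0.58739286 0.12151119 0.13831625] [ 0.1211 -0.0041  0.1383]
(array([  6.4, -12.1,  -1.1]), array([-0.2, -0. , -0.1])) (array([  6.4, -12.1,   8.2]), array([-0.2, -0. , -0.1]))
```

View pics/two.png

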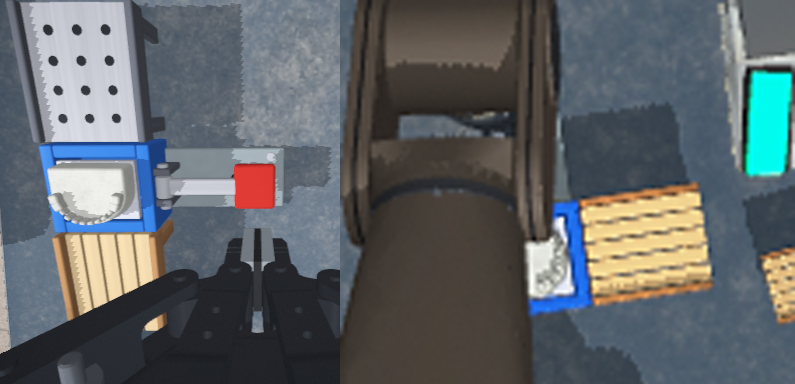

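Lever is down and the cast is raised, flat back towards the drip plate at rows ~166, as predicted. Moving behind it with the fingers slightly spread for a wide contact.

Call:
arm_command(series=[1.6, -3.1, -1, 0, 0, 0, 0.75, 3.2, -6.2, -1, 0, 0, 0, 0.75, 4.8, -9.2, -1, 0, 0, 0, 0.75, 6.4, -12.1, -1, 0, 0, 0, 0.75, 6.4, -12.1, 1, 0, 0, 0, 0.75, 6.4, -12.1, 3, 0, 0, 0, 0.75, 6.4, -12.1, 5, 0, 0, 0, 0.75, 6.4, -12.1, 6.5, 0, 0, 0, 0.75, 6.4, -12.1, 7.5, 0, 0, 0, 0.75, 6.4, -12.1, 7.5, 0, 0, 0, 0.75])

```text
time: 5.88
eef_pos: [0.4563, 0.1665, 0.061]
tcp_rot: [0.653, 0.757, -0.003, -0.003]
contact_force: [-0.3, -0.3, 0.1]
opening: 0.25
finger_force: 0.0
```

```bash
python3 - <<'E'
from h import *
s=telemetry.get_state(); print(s['time'],w2m(s['eef_pos']).round(4),s['opening'],s['contact_force'])
c=cam('side'); im=c['color']; u,v=proj(c,m2w(0,0,.06)).astype(int); print(u,v)
cv2.imwrite('pics/s2.png',cv2.resize(im[v-50:v+50,u-65:u+65],None,fx=6,fy=6,interpolation=cv2.INTER_CUBIC))
s=telemetry.get_state(); print(w2m(s['eef_pos']).round(4),rel(m2w(0,.045,.056),98.6),rel(m2w(0,-.0,.056),98.6))
for n in ([0,.023,.051],[0,.023,.067],[0,.06,.057]): print(((proj(c,m2w(*n))-[u-65,v-50])*6).round())
E
```

```text
5.8833 [-0.0018  0.06    0.061 ] 0.2501935282150134 [-0.26046152 -0.28175472  0.10164237]
272 224
[-0.0003  0.06    0.0628] (array([-1.5,  0. ,  0.7]), array([-0.3, -0. , -0.2])) (array([-6. ,  0.1,  0.7]), array([-0.3, -0. , -0.2]))
[397. 353.]
[397. 328.]
[401. 402.]
```

View pics/s2.png

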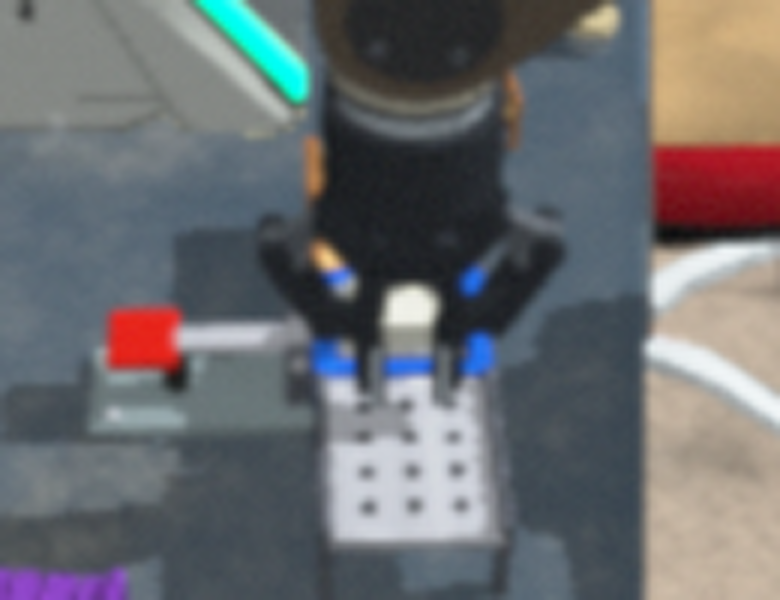

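The side view shows both fingers straddling the cast's centreline behind its back face, and the lever still down. Approaching low and starting the push slowly.

Call:
arm_command(series=[0, 0, 0.4, 0, 0, 0, 0.75, -0.7, 0, 0.7, 0, 0, 0, 0.75, -1.4, 0, 0.7, 0, 0, 0, 0.75, -1.8, 0, 0.7, 0, 0, 0, 0.75, -2.1, 0, 0.7, 0, 0, 0, 0.75, -2.4, 0, 0.7, 0, 0, 0, 0.75, -2.6, 0, 0.7, 0, 0, 0, 0.75, -2.8, 0, 0.7, 0, 0, 0, 0.75, -3, 0, 0.7, 0, 0, 0, 0.75])

```text
time: 6.68
eef_pos: [0.4644, 0.1374, 0.0586]
tcp_rot: [0.653, 0.757, 0.0, 0.0]
contact_force: [1.3, 1.2, 0.5]
opening: 0.255
finger_force: 0.4
```

Call:
arm_command(series=[-0.3, 0, 0, 0, 0, 0, 0.75, -0.6, 0, 0, 0, 0, 0, 0.75, -0.9, 0, 0, 0, 0, 0, 0.75, -1.2, 0, 0, 0, 0, 0, 0.75, -1.5, 0, 0, 0, 0, 0, 0.75, -1.8, 0, 0, 0, 0, 0, 0.75, -2.1, 0, 0, 0, 0, 0, 0.75, -2.4, 0, 0, 0, 0, 0, 0.75, -2.7, 0, 0, 0, 0, 0, 0.75, -3, 0, 0, 0, 0, 0, 0.75])

```text
time: 7.52
eef_pos: [0.4686, 0.1073, 0.0582]
tcp_rot: [0.653, 0.757, -0.0, -0.0]
contact_force: [-0.0, -0.4, -0.6]
opening: 0.246
finger_force: 0.2
```

```bash
python3 - <<'E'
from h import *
s=telemetry.get_state(); print(s['time'],w2m(s['eef_pos']).round(4),s['opening'],s['contact_force'])
c=cam('wrist'); cv2.imwrite('pics/w3.png',c['color'])
for p in ([0,0,.05],[.036,-.06,.055],[-.036,-.06,.055]): print(proj(c,m2w(*p)).round())
E
```

```text
7.5167 [ 0.0015 -0.0004  0.0582] 0.24638145704685896 [-0.04656396 -0.35950632 -0.63721459]
[254. 238.]
[318. 340.]
[191. 340.]
```

View pics/w3.png

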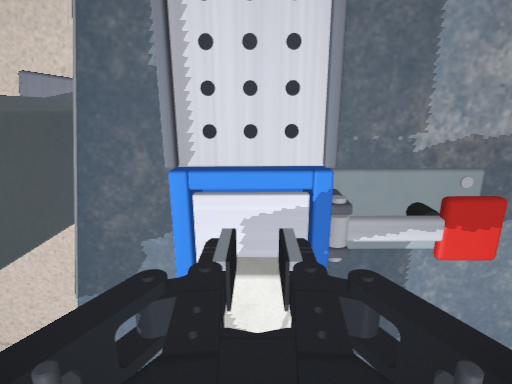

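The cast has slid off the plate straight ahead of the fingers (its back edge at row ~258) and the knock-out plate is now bare. Continuing.

Call:
arm_command(series=[-0.3, 0, 0, 0, 0, 0, 0.75, -0.6, 0, 0, 0, 0, 0, 0.75, -0.9, 0, 0, 0, 0, 0, 0.75, -1.2, 0, 0, 0, 0, 0, 0.75, -1.5, 0, 0, 0, 0, 0, 0.75, -1.8, 0, 0, 0, 0, 0, 0.75, -2.1, 0, 0, 0, 0, 0, 0.75, -2.4, 0, 0, 0, 0, 0, 0.75, -2.7, 0, 0, 0, 0, 0, 0.75, -3, 0, 0, 0, 0, 0, 0.75])

```text
time: 8.4
eef_pos: [0.4731, 0.0777, 0.0584]
tcp_rot: [0.653, 0.757, 0.0, 0.0]
contact_force: [0.4, 0.4, -0.6]
opening: 0.25
finger_force: 0.2
```

Call:
arm_command(series=[-0.3, 0, 0, 0, 0, 0, 0.75, -0.6, 0, 0, 0, 0, 0, 0.75, -0.9, 0, 0, 0, 0, 0, 0.75, -1.2, 0, 0, 0, 0, 0, 0.75, -1.5, 0, 0, 0, 0, 0, 0.75, -1.7, 0, 0, 0, 0, 0, 0.75, -1.9, 0, 0, 0, 0, 0, 0.75, -2, 0, 0, 0, 0, 0, 0.75, -2, 0, 0, 0, 0, 0, 0.75])

```text
time: 9.15
eef_pos: [0.4761, 0.058, 0.0583]
tcp_rot: [0.653, 0.757, -0.0, 0.0]
contact_force: [0.2, -0.3, 0.4]
opening: 0.253
finger_force: 0.0
```

```bash
python3 - <<'E'
from h import *
s=telemetry.get_state(); print(s['time'],w2m(s['eef_pos']).round(4),s['opening'],s['contact_force'])
print(rel(m2w(0,.03,.058),98.6),rel(m2w(0,.03,.16),98.6))
E
```

```text
9.15 [ 0.0016 -0.0503  0.0583] 0.25293546215357676 [ 0.15868737 -0.31534029  0.35334099]
(array([ 8. , -0.2,  0. ]), array([ 0. ,  0. , -0.2])) (array([  8. ,  -0.2, -10.2]), array([ 0. ,  0. , -0.2]))
```

Call:
arm_command(series=[1, 0, 0, 0, 0, 0, 0.75, 3, 0, 0, 0, 0, 0, 0.75, 5, 0, -2, 0, 0, 0, 0.75, 7.5, 0, -5, 0, 0, 0, 0.75, 11, 0, -7, 0, 0, 0, 0.75, 14, 0, -9, 0, 0, 0, 0.75, 17, 0, -11, 0, 0, 0, 0.75, 17, 0, -13, 0, 0, 0, 0.75, 17, 0, -13, 0, 0, 0, 0.75])

```text
time: 9.9
eef_pos: [0.4527, 0.2293, 0.1932]
tcp_rot: [0.652, 0.759, 0.004, 0.002]
contact_force: [1.1, -0.4, 0.8]
opening: 0.252
finger_force: 0.0
```

```bash
python3 - <<'E'
from h import *
c=cam('top'); b=cam('side')
t=c['color'][170:260,170:280]; f=5
for p in ([.036,-.038,.055],[-.036,-.038,.055],[.036,-.133,.055],[-.036,-.133,.055]): print('top',((proj(c,m2w(*p))-[170,170])*f).round())
hsv=cv2.cvtColor(c['color'],cv2.COLOR_BGR2HSV); m=cv2.inRange(hsv,(0,0,120),(180,55,255)); mm=np.zeros_like(m); mm[200:242,215:258]=m[200:242,215:258]
k=max(cv2.findContours(mm,cv2.RETR_EXTERNAL,cv2.CHAIN_APPROX_NONE)[0],key=cv2.contourArea)
P=np.array([w2m(ray(c,u,v,.065))[:2]*1000 for u,v in k[:,0]],np.float32); print(cv2.minAreaRect(P),P.min(0),P.max(0))
u,v=proj(b,m2w(0,-.085,.06)).astype(int); s=b['color'][v-45:v+45,u-35:u+35]
print('side',[((proj(b,m2w(*p))-[u-35,v-45])*5).round()+[550,0] for p in ([.042,-.038,.049],[-.042,-.133,.049])])
cv2.imwrite('pics/fin.png',np.hstack([cv2.resize(x,None,fx=5,fy=5,interpolation=cv2.INTER_CUBIC)[:, :550] for x in (t,s)])[:, :800])
E
```

```text
top [242. 193.]
top [260. 322.]
top [412. 168.]
top [431. 298.]
((-2.26300048828125, -82.29307556152344), (43.72407913208008, 54.604637145996094), 82.05319213867188) [ -29.675728 -104.68038 ] [ 26.664867 -60.267174]
side [array([658., 294.]), array([788., 189.])]
```

View pics/fin.png

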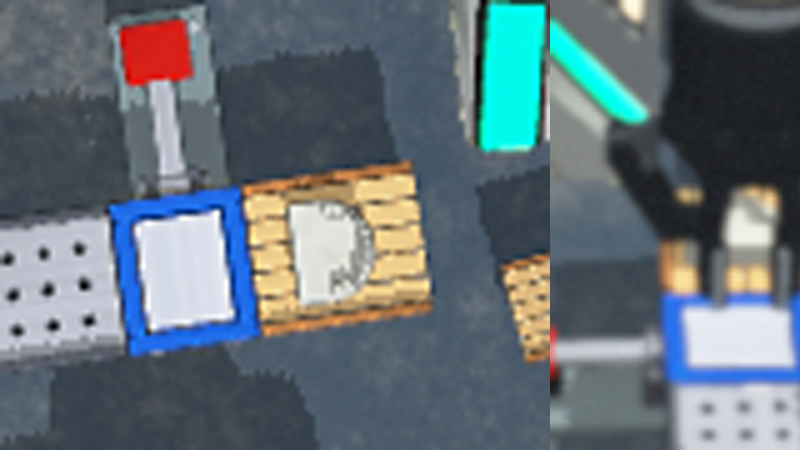

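The cast lies flat and wholly on the board: mould y from -60 to -105 mm (board -38 to -133), x within the rails, near the board's middle at crop (330,250). The lever is down and the gripper is clear.

```bash
python3 -c "
from plant import ctrl; print(ctrl.sign_off())"
```

```text
the job is handed in; nothing more can be done
None
```

The lever is pressed to its stop and the cast has been pushed onto the wooden drying board; the last top view shows it clear of both ends and both rails, and the job was handed in at about 10 s with the arm clear.

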